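# Put the parts case away in the roll-top store

## Robot

A 6-joint arm with a two-finger parallel gripper is mounted at the origin on the work surface. World frame = base frame: x ahead of the robot, y to its left, z up, the work surface at z = 0. Lengths are in m, angles in degrees, forces in N, time in s.
With the tool pointing down it reaches from about 0.3 to 0.75 m from the base axis. Payload 8.5 kg.
Tool frame: the origin (TCP) lies on the centre line of the jaws, within the pads' length; the fingertips stand 17 mm ahead of it and the grasp point (between the pads) lies 2 mm behind it (env.tip_extent is the distance from the TCP to the fingertips, in m); z points along the fingers, y is the direction in which the jaws open and shut (so a half turn about z gives the same grasp; the last joint's range is limited). The gripper opens to 85 mm and grips with 20 to 120 N. Pads are 22 mm wide; open, the fingers measure 114 mm over their backs; the gripper's body (76 mm by 85 mm) begins 54 mm behind the grasp point. The pads swing forward as they close: fully open they stand 13 mm farther back than shut.
Start: joints at [51.148, 21.807, 74.336, -0, 83.858, -12.336], TCP at [0.246, 0.492, 0.248] pointing down, gripper open.
Joint ranges: [-178.18, 178.18], [-50.72, 133.34], [12.68, 142.11], [-81.47, 261.47], [9.98, 163.14], [-165.26, 165.26]. Speed limits (degrees/s): [136.94, 136.94, 180, 180, 180, 180].

## Interface

Orientations are given as a 3x3 rotation matrix whose columns are the frame's x, y, z axes.
In Python, from rig import telemetry, get_image, camera_params, close_job, env gives the robot as it stands.
- The arm moves only by the tool apply_moves, never from a script. Its argument "motion" is a list of rows, each an object of numbers: "tx", "ty", "tz": the shift along the tool's x, y, z in cm; "turn": the turn about the tool's z in degrees; "jaw": the gripper's target within -1 to 1 (fully open at 1, half-way at 0, shut at -1). In form: [{"tx": .., "ty": .., "tz": .., "turn": .., "jaw": ..}, ...]. A call has 1 to 5 rows; each row is the pose to reach, as a shift and turn from the pose measured when the call began, along the tool's axes at that moment; what a row does not reach only later rows make up. A row lasts 1/12 s, in which the tool goes at most 41.7 mm and 7.16 degrees, less where a joint would pass 70% of its speed; a pose out of reach is approached as far as the arm can. A call with a gripper value outside its range is refused whole. The fingers move at their own pace and stop on an object; "squeeze" is the grip in N (left out, the last holds). Time passes only in rows, so rows that repeat a pose let the fingers close. It gives the time, the measured TCP pose, the force and the opening at its end, in the units of the state.
- telemetry.observe(): the state, without advancing time (a new reading comes with each control period).
- get_image(name): name is "side" or "top" or "wrist"; returns (picture, depth): 384x512x3 uint8, red, green, blue; 384x512 float32, m along the optical axis (not along the pixel's ray), 0 where there is no reading.
- camera_params(name): a dict with "fx", "fy", "cx", "cy" (pixels), "rvec" (rotation vector, rad) and "tvec" (3), from world to camera coordinates, as OpenCV has them. Camera axes: x right, y down, z forward; pixel columns grow to the right and rows downward; lengths in m; the calibration is good to about 2 mm. The wrist camera is an equidistant fisheye: a pixel r from the principal point sees the ray r / f radians off the axis. A picture is of the moment at which its call begins: read the wrist's pose just before it. camera_params takes no time and is no camera call; for the wrist camera it gives the pose at the moment of the call.
- close_job(): hands the job in, once; it reports no verdict.
The state is a dict: "time_s": time; "q": joint angles; "qvel": joint speeds; "joint_efforts": joint torques, N m; "position": TCP position; "tool_rot": TCP orientation; "ft_force": force on the tool from outside, world axes, zero at the start; "wrist_torque": the same for the moment, N m; "grip_width": finger opening in m.
Only numpy, scipy, OpenCV 4.12 (cv2) and the standard library are available. Lean on these libraries where they do the work, as an engineer would, in place of code of your own. Each camera call takes 0.05 s, during which the arm holds its last target. There are 200 camera calls.

## Task

Put the flat parts case away: roll the shutter of the little roll-top store right up, push the case flat across the desk, between the things standing about, squarely and fully into the store without lifting or tipping it, then roll the shutter fully shut again. Leave the bottle, the jar and the nippers where they are.

Things in the scene. Friction and masses are not known exactly. Their poses are not given: they have to be found in the camera images.
- store: Fixed bottomless plywood roll-top store (the desk is its floor, no sill). Origin: on the desk under the shutter's axis. x points INTO the store (the mouth looks along -x), y is its width. Two upright cheeks 12 mm thick, half-round outline of radius 160 mm about the axis (along y, at z = 30 mm), 170 mm clear between them. Mouth at x = -160. Rear cover radius 164, from 107 deg (0 front, 90 top) back.
- store_bay (a point): Point on the desk where the middle of the stored case belongs: store x = -50 mm, y = 0, axes as the store's. A back stop 60 mm high has its face at store x = +45. Shut, the shutter's inside is at radius 145 mm, so the case must lie wholly behind store x = -140. With the shutter up the store is open from above for store x below about -65.
- shutter (a joint): Angle (rad) of the shutter of wooden slats about the store's y axis at z = 30 mm: 0 fully shut, 1.3 fully rolled up and back (stop). It runs on a circular track, outer radius 153 mm, slats 8 mm thick; its lower edge goes from the desk up over the top. It stays where it is left; moving it takes about 3 to 7 N at the tab. May start slightly open.
- shutter_tab (a point): Centre of the shutter's handle, a dark wooden disc-shaped finger tab standing out from the slats at mid-width: 48 mm diameter, 14 mm thick along the store's y (the way to pinch it), free on both sides. It lies 188 mm from the shutter's axis, (24 degrees + the joint angle) above the horizontal, on the front side.
- case: The parts case: closed flat grey plastic box with a dark dotted lid, 150 (its x) x 105 (its y) x 45 mm high, 0.25 to 0.5 kg, too wide for a gripper. Origin at the centre of its underside, z up. It must finish wholly inside the store with its long side along the store's x axis (either end first).
- bottle: Upright round bottle, 44 mm diameter, 80 mm high; origin at the centre of its underside. Bystander.
- jar: Upright round jar, 48 mm diameter, 55 mm high; origin at the centre of its underside. Bystander.
- nippers: Pair of nippers lying flat, about 140 mm long along its x (from -72 to +65 mm), 52 mm wide, 14 mm high; origin on the desk near the middle. Bystander.

How it is judged:
By the outcome, as a careful person would: the job done as asked, in the order asked, and still so for the second after the job is handed in, with the robot touching nothing.
It also fails if it takes over 72 s, if anything falls off the work surface, if the arm or the gripper's body presses on something with over 40 N, if the wrist force passes 120 N, or if a joint passes its speed limit or range.

## Working session

There is one attempt and no reset: what is moved stays moved. The work goes in short steps, Python scripts to look and compute and a tool call to move; the robot and the scene stay as the last step left them, time stands still between calls to the robot, and variables do not carry over. Pictures are saved under pics/ and viewed, about 8 in all and at most 12, crops included, and the job is handed in when it is done.

Besides the shell and the picture viewer there is one more tool, called after ">>>" as a command line: name --argument value ..., lists and objects as JSON in quotes. apply_moves: Moves the arm, as the interface text tells. Its arguments: {"type":"object","properties":{"motion":{"type":"array"},"squeeze":{"type":"number"}},"required":["motion"]}

```bash
ls; mkdir -p pics
cat > h.py <<'E'
import numpy as np, cv2
from rig import telemetry, get_image, camera_params, env
def cam(n):
    p=camera_params(n); R=cv2.Rodrigues(np.array(p["rvec"],float))[0]; return p,R,np.array(p["tvec"],float).ravel()
def cloud(n,d):
    p,R,t=cam(n); v,u=np.mgrid[:d.shape[0],:d.shape[1]]
    c=np.stack([(u-p["cx"])/p["fx"]*d,(v-p["cy"])/p["fy"]*d,d],-1)
    return (c-t)@R
def onplane(n,u,v,z):
    p,R,t=cam(n); r=R.T@np.array([(u-p["cx"])/p["fx"],(v-p["cy"])/p["fy"],1]); o=-R.T@t
    return o+r*(z-o[2])/r[2]
def save(n,f):
    im,d=get_image(n); cv2.imwrite("pics/"+f+".png",im[:,:,::-1]); np.savez("pics/"+f,im=im,d=d); return im,d
E
python3 - <<'E'
from h import *
for n in("top","side"):
    im,d=save(n,n+"0"); p,R,t=cam(n); print(n,{k:np.round(p[k],2) for k in p}, -R.T@t)
a=cv2.imread("pics/top0.png");b=cv2.imread("pics/side0.png")
E
```

```text
pics
top {'fx': np.float64(484.59), 'fy': np.float64(484.59), 'cx': np.float64(250.57), 'cy': np.float64(189.24), 'rvec': array([ 2.22, -1.98,  0.2 ]), 'tvec': array([0.  , 0.57, 1.21])} [0.30606998 0.03713828 1.30039718]
side {'fx': np.float64(479.41), 'fy': np.float64(479.41), 'cx': np.float64(258.87), 'cy': np.float64(195.64), 'rvec': array([ 2.75, -0.62,  0.1 ]), 'tvec': array([-0.48,  0.3 ,  1.05])} [ 0.41120597 -0.26466009  1.09250123]
```

View pics/top0.png

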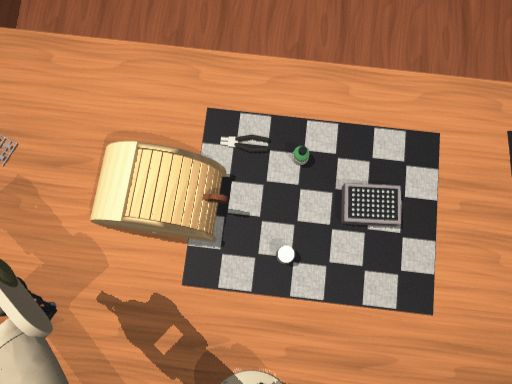

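View pics/side0.png

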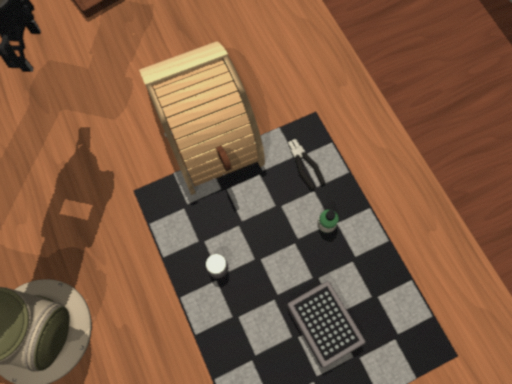

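The top view shows the store on the left with its mouth to the right and its tab at (216,197). The case is at (372,205), the bottle at (302,155), the jar at (286,254) and the nippers at (245,143). The side view agrees.

```bash
cat > m.py <<'E'
from h import *
def blobs(n,f,zlo,zhi,amin=40):
    z=np.load(f"pics/{f}.npz"); d=z["d"]; P=cloud(n,d); m=((P[...,2]>zlo)&(P[...,2]<zhi)&(d>0)).astype(np.uint8)
    k,l,s,c=cv2.connectedComponentsWithStats(m)
    for i in range(1,k):
        if s[i,4]>amin:
            q=P[l==i]; r=cv2.minAreaRect((q[:,:2]*1000).astype(np.float32))
            yield c[i],s[i,4],q,r
if __name__=="__main__":
    for n in("top","side"):
        d=np.load(f"pics/{n}0.npz")["d"];P=cloud(n,d);
        print(n,"desk z",np.median(P[...,2]))
        for lo,hi in((.006,.4),(.036,.055)):
            for c,a,q,r in blobs(n,n+"0",lo,hi): print(lo,np.round(c),a,"zmax",np.round(np.percentile(q[:,2],95),3),np.round(np.array(r[0])),np.round(r[1]),round(r[2],1))
    # store: cheeks/top
    for n in("top","side"):
        z=np.load(f"pics/{n}0.npz");P=cloud(n,z["d"]);
        m=(P[...,2]>.17)&(P[...,2]<.21)&(P[...,1]>.05)&(z["d"]>0)
        r=cv2.minAreaRect((P[m][:,:2]*1000).astype(np.float32)); print(n,"top of store",np.round(r[0]),np.round(r[1]),r[2],P[m][:,2].max())
        hsv=cv2.cvtColor(z["im"],cv2.COLOR_RGB2HSV).astype(int)
        im=z["im"].astype(int)
        m=(im[...,0]>40)&(im[...,0]<150)&(im[...,0]>im[...,2]*1.5)&(P[...,2]>.06)&(P[...,2]<.2)&(P[...,1]>.0)&(P[...,1]<.4)&(P[...,0]>.3)
        k,l,s,c=cv2.connectedComponentsWithStats(m.astype(np.uint8))
        for i in range(1,k):
            if s[i,4]>15: q=P[l==i]; print("dark brown",c[i],s[i,4],q.mean(0).round(3),q.min(0).round(3),q.max(0).round(3))
E
python3 m.py
```

```text
top desk z 2.8971356905747226e-05
0.006 [245. 143.] 475 zmax 0.016 [705. 102.] [ 54. 136.] 5.4
0.006 [158. 190.] 10365 zmax 0.186 [550. 304.] [368. 251.] 88.0
0.006 [300. 155.] 264 zmax 0.081 [683. -58.] [42. 54.] 52.3
0.006 [371. 204.] 2413 zmax 0.05 [ 573. -257.] [115. 161.] 3.4
0.006 [285. 255.] 273 zmax 0.058 [407. -38.] [44. 43.] 13.7
0.006 [ 42. 303.] 319 zmax 0.369 [255. 471.] [123.  35.] 54.2
0.006 [251. 378.] 547 zmax 0.016 [97. 15.] [ 31. 149.] 6.6
0.036 [299. 157.] 100 zmax 0.055 [677. -52.] [42. 34.] 57.7
0.036 [220. 181.] 42 zmax 0.053 [581. 151.] [ 8. 68.] 83.1
0.036 [372. 204.] 2243 zmax 0.05 [ 568. -253.] [106. 151.] 3.3
0.036 [214. 218.] 43 zmax 0.054 [480. 156.] [ 3. 84.] 88.0
0.036 [285. 253.] 115 zmax 0.055 [411. -38.] [37. 42.] 32.8
side desk z 0.0014109480782442062
0.006 [16. 33.] 1858 zmax 0.391 [223. 620.] [106. 393.] 9.7
0.006 [92.  6.] 353 zmax 0.033 [402. 786.] [93. 68.] 10.9
0.006 [204. 113.] 11162 zmax 0.187 [540. 323.] [408. 229.] 89.1
0.006 [305. 164.] 606 zmax 0.017 [702. 101.] [ 49. 145.] 6.9
0.006 [327. 220.] 374 zmax 0.082 [683. -58.] [44. 50.] 56.6
[... 154 characters left out ...]
 [ 572. -253.] [114. 154.] 3.2
0.036 [247. 162.] 133 zmax 0.054 [573. 153.] [15. 89.] 83.5
0.036 [207. 178.] 145 zmax 0.053 [472. 154.] [101.  10.] 1.7
0.036 [325. 222.] 115 zmax 0.054 [676. -57.] [37. 44.] 11.5
0.036 [211. 267.] 44 zmax 0.055 [398. -41.] [32. 16.] 87.5
0.036 [325. 323.] 3612 zmax 0.05 [ 568. -255.] [106. 150.] 3.3
top top of store [525. 308.] [177. 195.] 88.13211822509766 0.1943838760017247
dark brown [187.01269205 205.49164997] 1497 [0.494 0.217 0.126] [0.423 0.121 0.06 ] [0.62  0.397 0.194]
side top of store [321. 245.] [660. 218.] 16.299917221069336 0.20878126463325755
dark brown [214.21673424 137.43752304] 2713 [0.522 0.202 0.126] [0.423 0.119 0.06 ] [0.622 0.361 0.195]
```

```bash
cat > st.py <<'E'
from h import *
for n in("top","side"):
    z=np.load(f"pics/{n}0.npz");P=cloud(n,z["d"]).reshape(-1,3)
    m=(P[:,2]>.08)&(P[:,2]<.19)&(P[:,1]>.09)&(P[:,1]<.40)&(P[:,0]>.40)&(P[:,0]<.66)
    Q=P[m]; c=np.array([.525,.308]); th=np.radians(92)
    for it in range(30):
        ex=np.array([np.cos(th),np.sin(th)]); ey=np.array([-ex[1],ex[0]])
        X=(Q[:,:2]-c)@ex; Y=(Q[:,:2]-c)@ey
        rho=np.hypot(X,Q[:,2]-.03); a=np.degrees(np.arctan2(Q[:,2]-.03,-X))
        s=(abs(Y)<.07)&(a<95)&(abs(rho-.153)<(.02 if it<5 else .006))&(abs(Y)>.015)
        A=np.stack([np.ones(s.sum()),Y[s]],1); tgt=-np.sqrt(.153**2-(Q[s,2]-.03)**2)
        w=np.cos(np.radians(a[s])); sol=np.linalg.lstsq(A*w[:,None],(X[s]-tgt)*w,rcond=None)[0]
        c=c+ex*sol[0]; th-=sol[1]*-1*-1 if False else -0; th+= -sol[1]*(-1) if False else 0
        ex2=ex-sol[1]*ey; th=np.arctan2(ex2[1],ex2[0])
    # lateral
    ck=(abs(rho-.160)<.004)&(a<85)&(abs(Y)>.06)&(abs(Y)<.12)
    e=[(np.percentile(Y[k],[3,50,97])*1000).round(1) for k in(ck&(Y<0),ck&(Y>0))]
    t=(rho>.166)&(a<90)&(abs(Y)<.05)
    print(n,"c",c.round(4),"th",np.degrees(th).round(2),"res",np.std(X[s]-tgt).round(4),s.sum(),"cheeks",e)
    if t.sum()>3: print(" tab Y",(Y[t].mean()*1000).round(1),(np.percentile(Y[t],[5,95])*1000).round(1),"rho",rho[t].min().round(3),rho[t].max().round(3),"ang",np.percentile(a[t],[2,50,98]).round(1),t.sum(), Q[t].mean(0).round(3))
    lo=(abs(Y)<.07)&(abs(rho-.15)<.006); print(" lowest slat ang",np.percentile(a[lo],[0,1]))
E
python3 st.py
```

```text
st.py:11: RuntimeWarning: invalid value encountered in sqrt
  A=np.stack([np.ones(s.sum()),Y[s]],1); tgt=-np.sqrt(.153**2-(Q[s,2]-.03)**2)
Traceback (most recent call last):
  File "st.py", line 17, in <module>
    e=[(np.percentile(Y[k],[3,50,97])*1000).round(1) for k in(ck&(Y<0),ck&(Y>0))]
        ~~~~~~~~~~~~~^^^^^^^^^^^^^^^^
IndexError: index -1 is out of bounds for axis 0 with size 0
```

```bash
cat > st.py <<'E'
from h import *
from scipy.optimize import least_squares
def fr(Q,p):
    ex=np.array([np.cos(p[2]),np.sin(p[2])]); ey=np.array([-ex[1],ex[0]])
    D=Q[:,:2]-p[:2]; X=D@ex; Y=D@ey
    return X,Y,np.hypot(X,Q[:,2]-.03),np.degrees(np.arctan2(Q[:,2]-.03,-X))
if __name__=="__main__":
  for n in("top","side"):
    z=np.load(f"pics/{n}0.npz");P=cloud(n,z["d"]).reshape(-1,3)
    Q=P[(P[:,2]>.065)&(P[:,2]<.21)&(P[:,1]>.08)&(P[:,1]<.42)&(P[:,0]>.40)&(P[:,0]<.66)]
    p=np.array([.525,.308,np.radians(92)])
    for w in(.025,.01,.006,.006):
        X,Y,rho,a=fr(Q,p); S=Q[(abs(Y)<.07)&(abs(Y)>.02)&(a<95)&(abs(rho-.153)<w)]
        f=lambda q:np.r_[fr(S,q)[2]-.153]
        # lateral unobservable here: fix x
        r=least_squares(lambda v:f([p[0],v[0],v[1]]),[p[1],p[2]],loss="soft_l1",f_scale=.002); p[1:]=r.x
    X,Y,rho,a=fr(Q,p)
    print(n,p.round(4),np.degrees(p[2]).round(2),len(S),"res",np.std(f(p)).round(4))
    for k in(Y<0,Y>0):
        c=k&(abs(rho-.160)<.003)&(a<80)&(abs(Y)>.06)&(abs(Y)<.13); print(" cheek",c.sum(),(np.percentile(Y[c],[2,50,98])*1000).round(1) if c.sum()>5 else "")
    rc=(abs(rho-.164)<.003)&(a>108)&(abs(Y)<.13); print(" rear cover Y",(np.percentile(Y[rc],[.5,99.5])*1000).round(1))
    t=(rho>.168)&(a<90)&(abs(Y)<.05)
    print(" tab Y",(np.percentile(Y[t],[5,50,95])*1000).round(1),"rho",np.percentile(rho[t],[1,99]).round(3),"ang",np.percentile(a[t],[2,50,98]).round(1),t.sum(),Q[t].mean(0).round(3))
    P2=P[(P[:,1]>.08)&(P[:,1]<.3)]; X,Y,rho,a=fr(P2,p); lo=(abs(Y)<.07)&(abs(Y)>.02)&(abs(rho-.152)<.005); print(" lowest slat ang",np.percentile(a[lo],[.2,1,2]).round(1))
E
python3 st.py
```

```text
top [0.525  0.3061 1.5351] 87.96 2939 res 0.002
 cheek 288 [-97.1 -90.  -71.6]
 cheek 288 [70. 91. 97.]
 rear cover Y [-95.5  96.7]
 tab Y [-5.7  2.6  7.3] rho [0.168 0.213] ang [26.5 34.9 38.7] 158 [0.517 0.145 0.14 ]
 lowest slat ang [-11.7 -10.4   1.7]
side [0.525  0.3037 1.536 ] 88.01 3969 res 0.0019
 cheek 395 [-96.2 -89.7 -67.8]
 cheek 412 [70.1 91.3 97.2]
 rear cover Y [-95.4  96.6]
 tab Y [-5.5  2.1  7.5] rho [0.169 0.213] ang [26.9 34.6 38.5] 167 [0.517 0.137 0.142]
 lowest slat ang [-11.8 -11.2 -10.5]
```

```bash
cat > go.py <<'E'
from h import *
import sys
C=np.array([.5245,.305]); TH=np.radians(88.0); EX=np.array([np.cos(TH),np.sin(TH)]); EY=np.array([-EX[1],EX[0]])
def tab(phi_deg,up=0.0,r=.188):  # TCP target for grasp at tab centre raised by up
    f=np.radians(phi_deg); xy=C-EX*r*np.cos(f); return np.r_[xy,.03+r*np.sin(f)-.002+up]
def st(): return telemetry.observe()
def rel(p,s=None):
    s=s or st(); return (np.array(s["tool_rot"]).T@(np.array(p)-s["position"])*100).round(2)
def turn_to(yd,s=None):  # turn so that tool y lies along world dir yd (mod 180)
    s=s or st(); R=np.array(s["tool_rot"]); v=R.T@np.r_[yd,0]; a=np.degrees(np.arctan2(-v[0],v[1])); return round((a+90)%180-90,2)
E
python3 - <<'E'
from go import *
from st import fr
from scipy.optimize import minimize_scalar
s=st(); print(np.array(s["tool_rot"]).round(3).tolist(),s["position"],s["q"],s["grip_width"],s["time_s"],env.tip_extent)
for n in("top","side"):
    P=cloud(n,np.load(f"pics/{n}0.npz")["d"]).reshape(-1,3);P=P[(P[:,2]>.06)&(P[:,1]>.05)&(P[:,1]<.3)&(P[:,0]>.4)&(P[:,0]<.65)]
    X,Y,rho,a=fr(P,[*C,TH]); t=(rho>.172)&(a<90)&(abs(Y)<.012)
    Xt,Zt=X[t],P[t,2]
    f=lambda ph:np.minimum((np.hypot(Xt+.188*np.cos(ph),Zt-.03-.188*np.sin(ph))-.024)**2,4e-5).sum()
    g=np.radians(np.arange(20,45,.25)); v=[f(x) for x in g]; i=np.argmin(v); print(n,"tab phi",np.degrees(g[i]),v[i]/t.sum(),t.sum(), "Y",np.median(Y[t]))
p=camera_params("wrist"); R=cv2.Rodrigues(np.array(p["rvec"]))[0]; o=-R.T@np.array(p["tvec"]); print("wrist cam in tool",np.array(s["tool_rot"]).T@(o-s["position"]))
print("turn",turn_to(EY))
for ph in(24,28,31): print(ph,tab(ph),rel(tab(ph,.004)),rel(tab(ph,.12)))
E
```

```text
[[-0.895, 0.446, -0.001], [0.446, 0.895, -0.001], [0.0, -0.001, -1.0]] [0.24540298 0.49195398 0.24776952] [ 5.11480403e+01  2.18387905e+01  7.43784438e+01 -1.08488020e-03
  8.38586988e+01 -1.23374303e+01] 0.08553268024037068 0.1 0.017
top tab phi 30.750000000000004 1.1233141907820671e-05 145 Y 0.0022387517177011066
side tab phi 31.0 7.233403645511492e-06 164 Y 0.001266046656909724
wrist cam in tool [ 0.06676391 -0.00099965 -0.12493504]
turn 65.49
24 [0.51850613 0.13335808 0.10446649] [-40.45 -19.88  13.95] [-40.45 -19.89   2.35]
28 [0.51870689 0.13910697 0.11626065] [-40.21 -19.36  12.77] [-40.21 -19.37   1.17]
31 [0.51887604 0.14395071 0.12482716] [-40.01 -18.92  11.91] [-40.01 -18.93   0.31]
```

>>> apply_moves --motion '[{"tx":-3.6,"ty":-1.7,"tz":-0.2,"turn":6,"jaw":-0.2},{"tx":-7.2,"ty":-3.4,"tz":-0.4,"turn":12,"jaw":-0.2},{"tx":-10.8,"ty":-5.1,"tz":-0.6,"turn":18,"jaw":-0.2},{"tx":-14.4,"ty":-6.8,"tz":-0.8,"turn":24,"jaw":-0.2},{"tx":-18.0,"ty":-8.5,"tz":-1,"turn":30,"jaw":-0.2}]'

```text
time_s: 0.52
position: [0.3691, 0.3339, 0.2577]
tool_rot: [[-0.548, 0.837, -0.001], [0.837, 0.548, -0.001], [-0.0, -0.002, -1.0]]
ft_force: [1.6, 0.2, -0.1]
grip_width: 0.034
```

```bash
sed -i 's/\[.5245,.305\]/[.524,.305]/' go.py
python3 - <<'E'
from go import *
s=st(); print(s["time_s"],s["position"],s["q"].round(1) if hasattr(s["q"],"round") else s["q"],s["grip_width"],"turn",turn_to(EY),"hi",rel(tab(31,.12)))
E
```

```text
0.5167 [0.36912943 0.33391464 0.25772107] [28.5 16.2 81.3 -0.  82.6 -4.7] 0.033993751622993174 turn 35.21 hi [-24.07   2.08   1.29]
```

>>> apply_moves --motion '[{"tx":-4,"ty":0.4,"turn":7},{"tx":-8,"ty":0.8,"turn":14},{"tx":-12,"ty":1.2,"turn":21},{"tx":-16,"ty":1.6,"turn":28},{"tx":-20,"ty":1.8,"turn":35}]'

```text
invalid input
```

Run:
```python
from go import *
s=st(); print(s["time_s"],s["position"],s["q"].round(1),"turn",turn_to(EY),"hi",rel(tab(31,.12)),"grasp",rel(tab(31,.004)))
```

```text
0.5167 [0.36912943 0.33391464 0.25772107] [28.5 16.2 81.3 -0.  82.6 -4.7] turn 35.21 hi [-24.07   2.08   1.29] grasp [-24.06   2.1   12.89]
```

All fields are required in every row.

>>> apply_moves --motion '[{"tx":-4,"ty":0.4,"tz":0.2,"turn":7,"jaw":-0.2},{"tx":-8,"ty":0.8,"tz":0.4,"turn":14,"jaw":-0.2},{"tx":-12,"ty":1.2,"tz":0.6,"turn":21,"jaw":-0.2},{"tx":-16,"ty":1.6,"tz":0.8,"turn":28,"jaw":-0.2},{"tx":-20,"ty":1.8,"tz":1,"turn":35,"jaw":-0.2}]'

```text
time_s: 0.93
position: [0.4946, 0.1746, 0.2474]
tool_rot: [[0.037, 0.999, -0.002], [0.999, -0.037, -0.001], [-0.001, -0.002, -1.0]]
ft_force: [1.4, 1.5, -0.3]
grip_width: 0.0342
```

Run:
```python
from go import *
s=st(); print(s["time_s"],s["position"],s["q"].round(1),"turn",turn_to(EY),"hi",rel(tab(31,.12)),"grasp",rel(tab(31,.004)))
```

```text
0.9333 [0.49464692 0.17463142 0.24743585] [ 6.5 19.3 78.3 -0.1 82.4  8.7] turn -0.14 hi [-2.98  2.49  0.26] grasp [-2.96  2.51 11.86]
```

>>> apply_moves --motion '[{"tx":-3,"ty":2.5,"tz":0.5,"turn":0,"jaw":-0.2},{"tx":-3,"ty":2.5,"tz":4,"turn":0,"jaw":-0.2},{"tx":-3,"ty":2.5,"tz":8,"turn":0,"jaw":-0.2},{"tx":-3,"ty":2.5,"tz":11.8,"turn":0,"jaw":-0.2},{"tx":-3,"ty":2.5,"tz":11.8,"turn":0,"jaw":-0.2}]'

```text
time_s: 1.35
position: [0.5149, 0.143, 0.1231]
tool_rot: [[0.038, 0.999, -0.015], [0.999, -0.038, -0.002], [-0.002, -0.015, -1.0]]
ft_force: [-0.7, -0.0, -0.6]
grip_width: 0.0345
```

Run:
```python
from go import *
s=st(); print(s["time_s"],s["position"],"turn",turn_to(EY),"grasp",rel(tab(31,.004)))
im,d=save("side","s1"); print(st()["time_s"])
cv2.imwrite("pics/s1c.png",cv2.resize(im[20:260,100:360,::-1],None,fx=2.3,fy=2.3))
```

```text
1.35 [0.51494856 0.1429849  0.12310932] turn -0.18 grasp [ 0.11  0.33 -0.58]
1.4
```

View pics/s1c.png

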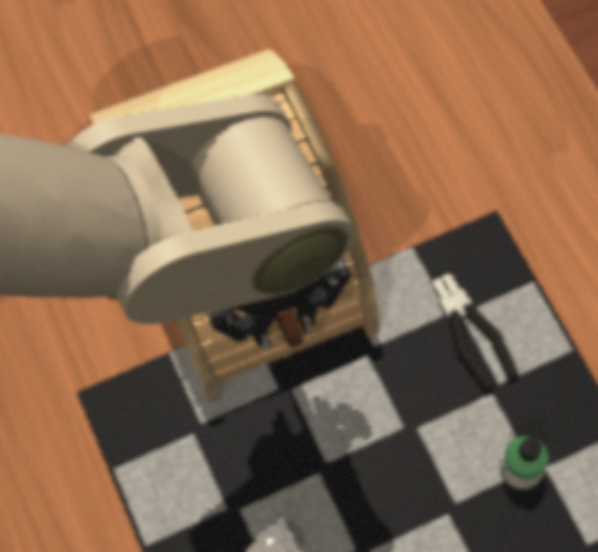

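The crop shows the tab at about (292,325), between the two fingertips. I'll close on it.

>>> apply_moves --motion '[{"tx":0,"ty":0.3,"tz":-0.5,"turn":0,"jaw":-0.2},{"tx":0,"ty":0.3,"tz":-0.5,"turn":0,"jaw":-0.9},{"tx":0,"ty":0.3,"tz":-0.5,"turn":0,"jaw":-0.9},{"tx":0,"ty":0.3,"tz":-0.5,"turn":0,"jaw":-0.9},{"tx":0,"ty":0.3,"tz":-0.5,"turn":0,"jaw":-0.9}]' --squeeze 40

```text
time_s: 1.82
position: [0.5195, 0.1431, 0.1342]
tool_rot: [[0.037, 0.999, -0.008], [0.999, -0.037, -0.002], [-0.003, -0.008, -1.0]]
ft_force: [-7.0, -2.9, 4.4]
grip_width: 0.013
```

Run:
```python
from go import *
s=st(); p=s["position"]; print(s["time_s"],p,s["grip_width"],s["ft_force"],"turn",turn_to(EY),"grasp",rel(tab(31,.004)))
# arc relative to the pinched pose: start phi 31
for k in range(1,11):
    ph=31+6.8*k; print(ph,rel(p+tab(ph)-tab(31)))
```

```text
1.8167 [0.5195463  0.14309295 0.13419533] 0.013040240469695336 [-6.97017639 -2.91019843  4.36177386] turn -0.1 grasp [ 0.08 -0.12  0.54]
37.8 [ 1.25 -0.02 -1.84]
44.6 [ 2.72 -0.03 -3.53]
51.4 [ 4.37 -0.05 -5.02]
58.2 [ 6.19 -0.06 -6.31]
65.0 [ 8.15 -0.07 -7.38]
71.8 [10.22 -0.08 -8.2 ]
78.6 [12.37 -0.09 -8.78]
85.4 [14.58 -0.1  -9.1 ]
92.19999999999999 [16.81 -0.1  -9.15]
99.0 [19.03 -0.1  -8.94]
```

>>> apply_moves --motion '[{"tx":1.2,"ty":0,"tz":-1.8,"turn":0,"jaw":-0.9},{"tx":2.7,"ty":0,"tz":-3.5,"turn":0,"jaw":-0.9},{"tx":4.4,"ty":0,"tz":-5.0,"turn":0,"jaw":-0.9},{"tx":6.2,"ty":0,"tz":-6.3,"turn":0,"jaw":-0.9},{"tx":6.2,"ty":0,"tz":-6.3,"turn":0,"jaw":-0.9}]' --squeeze 40

```text
time_s: 2.23
position: [0.5217, 0.2083, 0.1996]
tool_rot: [[0.034, 0.999, -0.006], [0.999, -0.034, -0.0], [-0.001, -0.006, -1.0]]
ft_force: [-4.3, 3.1, -0.7]
grip_width: 0.0134
```

Run:
```python
from go import *
s=st(); p=s["position"]; print(s["time_s"],p,s["grip_width"],s["ft_force"]); X=(p[:2]-C)@EX
print("X",X,"grasp-point rho",np.hypot(X,p[2]+.002-.03),"ang",np.degrees(np.arctan2(p[2]+.002-.03,-X)))
for ph in(62,66,70,74,78,82,86,90,94,98,99.5): print(ph,rel(tab(ph,.007)))
```

```text
2.2333 [0.52173173 0.2083319  0.19962871] 0.01335171323945879 [-4.27101882  3.12673627 -0.6514653 ]
X -0.09668837824849044 grasp-point rho 0.1969899896056051 ang 60.604923217874315
62 [ 0.84 -0.11 -0.14]
66 [ 2.02 -0.11 -0.71]
70 [ 3.24 -0.11 -1.2 ]
74 [ 4.49 -0.11 -1.61]
78 [ 5.76 -0.11 -1.93]
82 [ 7.05 -0.11 -2.16]
86 [ 8.36 -0.11 -2.3 ]
90 [ 9.67 -0.11 -2.34]
94 [10.98 -0.11 -2.3 ]
98 [12.28 -0.11 -2.16]
99.5 [12.77 -0.11 -2.09]
```

>>> apply_moves --motion '[{"tx":2.0,"ty":0,"tz":-0.8,"turn":0,"jaw":-0.9},{"tx":4.5,"ty":0,"tz":-1.6,"turn":0,"jaw":-0.9},{"tx":7.0,"ty":0,"tz":-2.1,"turn":0,"jaw":-0.9},{"tx":9.7,"ty":0,"tz":-2.3,"turn":0,"jaw":-0.9},{"tx":12.0,"ty":0,"tz":-2.2,"turn":0,"jaw":-0.9}]' --squeeze 40

```text
time_s: 2.65
position: [0.5256, 0.3289, 0.2237]
tool_rot: [[0.034, 0.999, -0.004], [0.999, -0.034, -0.002], [-0.002, -0.003, -1.0]]
ft_force: [1.4, -7.5, -7.0]
grip_width: 0.0133
```

>>> apply_moves --motion '[{"tx":0.5,"ty":0,"tz":0.1,"turn":0,"jaw":-0.9},{"tx":0.8,"ty":0,"tz":0.1,"turn":0,"jaw":-0.9},{"tx":0.8,"ty":0,"tz":0.1,"turn":0,"jaw":-0.9}]' --squeeze 40

```text
time_s: 2.9
position: [0.5259, 0.3368, 0.2228]
tool_rot: [[0.033, 0.999, -0.003], [0.999, -0.033, -0.003], [-0.003, -0.003, -1.0]]
ft_force: [1.6, 0.2, -9.1]
grip_width: 0.0132
```

Run:
```python
from go import *
s=st(); p=s["position"]; print(s["time_s"],p,s["grip_width"],s["ft_force"]); X=(p[:2]-C)@EX
print("X",X,"grasp-point rho",np.hypot(X,p[2]+.002-.03),"ang",np.degrees(np.arctan2(p[2]+.002-.03,-X)),"target X",-.188*np.cos(np.radians(98.5)))
```

```text
2.9 [0.52590345 0.33675812 0.22283458] 0.013167115423207481 [ 1.62213984  0.20893637 -9.08199427]
X 0.031805208148381926 grasp-point rho 0.1974134887146161 ang 99.27130721498453 target X 0.027788169292366802
```

>>> apply_moves --motion '[{"tx":0.5,"ty":0,"tz":0.1,"turn":0,"jaw":-0.9},{"tx":0.9,"ty":0,"tz":0.1,"turn":0,"jaw":-0.9},{"tx":0.9,"ty":0,"tz":0.1,"turn":0,"jaw":-0.9}]' --squeeze 40

```text
time_s: 3.15
position: [0.5262, 0.345, 0.2217]
tool_rot: [[0.033, 0.999, -0.004], [0.999, -0.033, -0.005], [-0.005, -0.003, -1.0]]
ft_force: [1.6, -2.9, -8.9]
grip_width: 0.0133
```

>>> apply_moves --motion '[{"tx":0.5,"ty":0,"tz":0.1,"turn":0,"jaw":-0.9},{"tx":0.8,"ty":0,"tz":0.2,"turn":0,"jaw":-0.9},{"tx":0.8,"ty":0,"tz":0.2,"turn":0,"jaw":-0.9}]' --squeeze 40

```text
time_s: 3.4
position: [0.5264, 0.3506, 0.2205]
tool_rot: [[0.035, 0.999, -0.004], [0.999, -0.035, -0.009], [-0.01, -0.004, -1.0]]
ft_force: [-1.9, -13.4, -1.6]
grip_width: 0.013
```

Run:
```python
from go import *
im,d=save("side","s2"); print(st()["time_s"],st()["ft_force"])
cv2.imwrite("pics/s2c.png",cv2.resize(im[20:260,100:360,::-1],None,fx=2.3,fy=2.3))
```

```text
3.45 [ -1.71008332 -12.61560679  -2.74351166]
```

View pics/s2c.png

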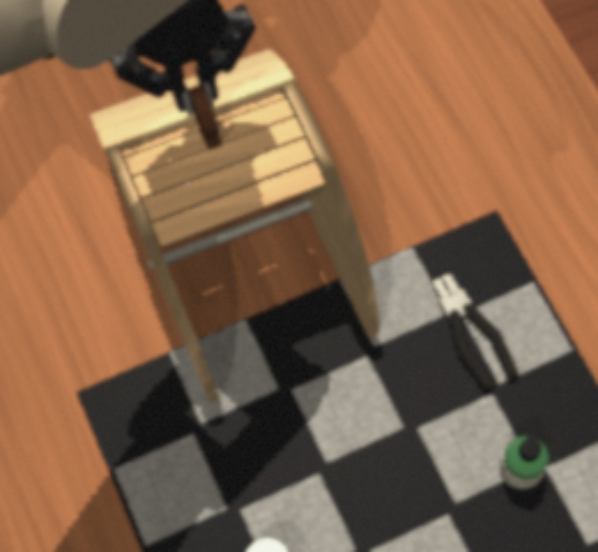

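The shutter is at its stop: the side view shows its lower edge near (240,235) and the mouth open below. I'll release and travel behind the case.

>>> apply_moves --motion '[{"tx":-0.4,"ty":0,"tz":0,"turn":0,"jaw":-0.1},{"tx":-0.4,"ty":0,"tz":0,"turn":0,"jaw":-0.1},{"tx":-0.4,"ty":0,"tz":0,"turn":0,"jaw":-0.1},{"tx":-0.4,"ty":0,"tz":-3,"turn":0,"jaw":0.3},{"tx":-0.4,"ty":0,"tz":-6,"turn":0,"jaw":0.3}]'

```text
time_s: 3.87
position: [0.526, 0.3473, 0.2807]
tool_rot: [[0.035, 0.999, -0.007], [0.999, -0.035, -0.009], [-0.009, -0.006, -1.0]]
ft_force: [0.6, -0.3, 0.4]
grip_width: 0.0554
```

```bash
cat >> go.py <<'E'
def case(f,n="top"):
    from m import blobs
    for c,a,q,r in blobs(n,f,.036,.055,600):
        (w,h),an=r[1],r[2]
        ang=an if w>h else an+90
        ang=(ang)%180
        xy=np.array(r[0])/1000; D=xy-C
        if 130<max(w,h)<170: return xy,ang,(round(D@EX,4),round(D@EY,4)),(w,h)
def behind(xy,ang,back):
    a=np.radians(ang); return xy-back*np.array([np.cos(a),np.sin(a)])
E
python3 - <<'E'
from go import *
s=st(); print(s["time_s"],s["position"],s["grip_width"])
for n in("top","side"): k=case(n+"0",n); print(k)
k=case("side0","side"); b=behind(k[0],k[1],.11); a=np.radians(k[1]+90)
print(b,rel([*b,.26]),turn_to(np.array([np.cos(a),np.sin(a)])))
E
```

```text
3.8667 [0.52596359 0.34728557 0.2807071 ] 0.055369217307345335
(array([ 0.56785443, -0.25251459]), 93.34655570983887, (np.float64(-0.5556), np.float64(-0.0633)), (106.4548110961914, 150.52943420410156))
(array([ 0.56799487, -0.25505315]), 93.3142020702362, (np.float64(-0.5582), np.float64(-0.0635)), (105.92333221435547, 149.94847106933594))
[ 0.57435414 -0.36486917] [-70.98   7.33   2.68] -5.31
```

>>> apply_moves --motion '[{"tx":-4,"ty":0.4,"tz":0,"turn":0,"jaw":0.3},{"tx":-8,"ty":0.8,"tz":0,"turn":0,"jaw":0.3},{"tx":-12,"ty":1.2,"tz":0,"turn":-1,"jaw":0.3},{"tx":-16,"ty":1.6,"tz":0,"turn":-1,"jaw":0.3},{"tx":-20,"ty":2,"tz":0,"turn":-2,"jaw":0.3}]'

```text
time_s: 4.28
position: [0.5388, 0.1454, 0.2833]
tool_rot: [[-0.001, 1.0, -0.005], [1.0, 0.001, -0.008], [-0.008, -0.005, -1.0]]
ft_force: [1.1, -0.7, -0.4]
grip_width: 0.0555
```

>>> apply_moves --motion '[{"tx":-4,"ty":0.4,"tz":0,"turn":0,"jaw":0.3},{"tx":-8,"ty":0.8,"tz":0,"turn":0,"jaw":0.3},{"tx":-12,"ty":1.2,"tz":0,"turn":-1,"jaw":0.3},{"tx":-16,"ty":1.6,"tz":0,"turn":-1,"jaw":0.3},{"tx":-20,"ty":2,"tz":0,"turn":-2,"jaw":0.3}]'

```text
time_s: 4.7
position: [0.5591, -0.0562, 0.2858]
tool_rot: [[-0.036, 0.999, -0.002], [0.999, 0.036, -0.008], [-0.008, -0.003, -1.0]]
ft_force: [0.8, 1.3, -0.3]
grip_width: 0.0557
```

>>> apply_moves --motion '[{"tx":-4,"ty":0,"tz":0,"turn":0,"jaw":0.3},{"tx":-8,"ty":0,"tz":0,"turn":0,"jaw":0.3},{"tx":-12,"ty":0,"tz":0,"turn":-1,"jaw":0.3},{"tx":-16,"ty":0,"tz":0,"turn":-1,"jaw":0.3},{"tx":-20,"ty":0,"tz":0,"turn":-1,"jaw":0.3}]'

```text
time_s: 5.12
position: [0.5664, -0.2578, 0.2883]
tool_rot: [[-0.054, 0.999, -0.0], [0.998, 0.054, -0.008], [-0.008, -0.001, -1.0]]
ft_force: [0.4, 0.1, 0.3]
grip_width: 0.0557
```

Run:
```python
from go import *
s=st(); print(s["time_s"],s["position"],s["q"].round(1),s["grip_width"])
k=case("side0","side"); b=behind(k[0],k[1],.115); a=np.radians(k[1]+90)
print(b,rel([*b,.035]),turn_to(np.array([np.cos(a),np.sin(a)])))
```

```text
5.1167 [ 0.56637774 -0.2577738   0.2883126 ] [-35.2  28.   57.5  -0.4  94.2 -38.3] 0.05573714226345533
[ 0.57464319 -0.36986081] [-11.03   0.24  25.42] -0.21
```

>>> apply_moves --motion '[{"tx":-4,"ty":0,"tz":0,"turn":0,"jaw":0.3},{"tx":-8,"ty":0.1,"tz":0,"turn":0,"jaw":0.3},{"tx":-11.2,"ty":0.2,"tz":3,"turn":0,"jaw":0.3},{"tx":-11.2,"ty":0.2,"tz":7,"turn":0,"jaw":0.3},{"tx":-11.2,"ty":0.2,"tz":11,"turn":0,"jaw":0.3}]'

```text
time_s: 5.53
position: [0.5744, -0.3725, 0.1784]
tool_rot: [[-0.052, 0.999, 0.002], [0.999, 0.052, -0.01], [-0.01, 0.002, -1.0]]
ft_force: [0.2, 1.0, -1.4]
grip_width: 0.0553
```

>>> apply_moves --motion '[{"tx":0,"ty":0,"tz":4,"turn":0,"jaw":0.3},{"tx":0,"ty":0,"tz":7.5,"turn":0,"jaw":0.3},{"tx":0,"ty":0,"tz":10.5,"turn":0,"jaw":0.3},{"tx":0,"ty":0,"tz":12.5,"turn":0,"jaw":0.3},{"tx":0,"ty":0,"tz":12.5,"turn":0,"jaw":0.3}]'

```text
time_s: 5.95
position: [0.5736, -0.3723, 0.0491]
tool_rot: [[-0.052, 0.999, -0.002], [0.999, 0.052, -0.005], [-0.005, -0.003, -1.0]]
ft_force: [0.1, 0.5, 0.1]
grip_width: 0.0556
```

Run:
```python
from go import *
s=st(); print(s["time_s"],s["position"],s["q"].round(1),s["grip_width"],s["ft_force"])
k=case("side0","side"); b=behind(k[0],k[1],.088); a=np.radians(k[1]+90)
print(b,rel([*b,.03]),turn_to(np.array([np.cos(a),np.sin(a)])))
im,d=save("side","s3"); cv2.imwrite("pics/s3c.png",cv2.resize(im[200:384,200:440,::-1],None,fx=2.5,fy=2.5))
```

```text
5.95 [ 0.57361978 -0.37230425  0.04907115] [-42.8  45.2  65.3  -0.3  69.4 -45.6] 0.055607607552399324 [0.13443993 0.53526778 0.05036392]
[ 0.57308228 -0.34290597] [2.95 0.1  1.89] -0.34
```

View pics/s3c.png

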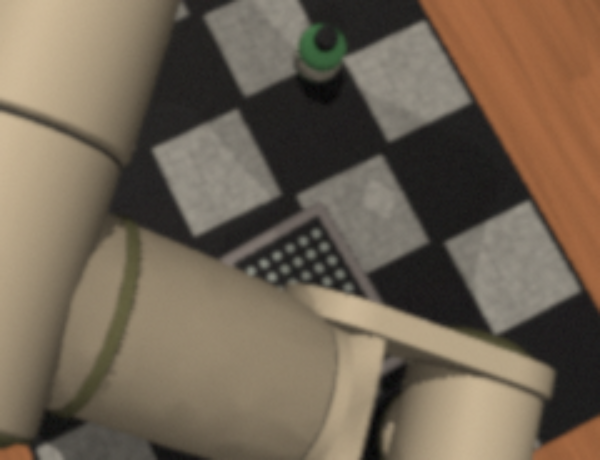

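>>> apply_moves --motion '[{"tx":0,"ty":0.1,"tz":1,"turn":0,"jaw":0.3},{"tx":0,"ty":0.1,"tz":2,"turn":0,"jaw":0.3},{"tx":1,"ty":0.1,"tz":2,"turn":0,"jaw":0.3},{"tx":2,"ty":0.1,"tz":2,"turn":0,"jaw":0.3}]'

```text
time_s: 6.33
position: [0.5744, -0.3527, 0.032]
tool_rot: [[-0.051, 0.999, 0.001], [0.999, 0.051, -0.007], [-0.007, 0.0, -1.0]]
ft_force: [0.2, 0.1, -0.4]
grip_width: 0.0554
```

```bash
cat >> go.py <<'E'
OFF=.087
def pose(X):
    u=np.clip((X+.557)/.357,0,1); S=u*u*(3-2*u); Y=-.0635*(1-S); tan=np.degrees(np.arctan(.0635*6*u*(1-u)/.357))
    h=5.3*(1-u)+.5*tan; a=TH+np.radians(h); d=np.array([np.cos(a),np.sin(a)])
    return C+X*EX+Y*EY-OFF*d, d, h
def plan(Xs,z=.029):
    s=st(); print("t",s["time_s"],"p",np.round(s["position"],4),"f",np.round(s["ft_force"],1),"g",round(s["grip_width"],4))
    for X in Xs:
        p,d,h=pose(X); print(round(X,3),rel([*p,z],s),turn_to(np.array([-d[1],d[0]]),s),"h",round(h,1))
E
python3 -c "
from go import *
plan(np.arange(-.557,-.44,.015))"
```

```text
t 6.3333 p [ 0.5744 -0.3527  0.032 ] f [ 0.2  0.1 -0.4] g 0.0554
-0.557 [ 1.2  -0.08  0.29] -0.36 h 5.3
-0.542 [2.7  0.17 0.28] -1.37 h 6.3
-0.527 [4.21 0.34 0.26] -2.26 h 7.2
-0.512 [5.72 0.44 0.25] -3.05 h 8.0
-0.497 [7.24 0.47 0.24] -3.71 h 8.7
-0.482 [8.76 0.44 0.23] -4.27 h 9.2
-0.467 [10.29  0.35  0.22] -4.71 h 9.7
-0.452 [11.81  0.22  0.21] -5.05 h 10.0
```

>>> apply_moves --motion '[{"tx":1.2,"ty":0,"tz":0.2,"turn":-0.4,"jaw":0.3},{"tx":2.7,"ty":0.2,"tz":0.2,"turn":-1.4,"jaw":0.3},{"tx":4.2,"ty":0.3,"tz":0.2,"turn":-2.3,"jaw":0.3},{"tx":5.7,"ty":0.4,"tz":0.2,"turn":-3,"jaw":0.3},{"tx":7.2,"ty":0.5,"tz":0.2,"turn":-3.7,"jaw":0.3}]'

```text
time_s: 6.75
position: [0.5761, -0.2791, 0.0302]
tool_rot: [[-0.117, 0.993, 0.002], [0.993, 0.117, -0.009], [-0.009, 0.001, -1.0]]
ft_force: [0.5, -3.4, 1.9]
grip_width: 0.0557
```

```bash
python3 -c "
from go import *
plan(np.arange(-.482,-.38,.02))
for n in('top','side'): save(n,n+'1'); print(case(n+'1',n))"
```

```text
t 6.75 p [ 0.5761 -0.2791  0.0302] f [ 0.5 -3.4  1.9] g 0.0557
-0.482 [ 1.43 -0.01  0.11] -0.47 h 9.2
-0.462 [ 3.47 -0.    0.09] -1.04 h 9.8
-0.442 [ 5.51 -0.08  0.08] -1.42 h 10.2
-0.422 [ 7.56 -0.23  0.06] -1.61 h 10.3
-0.402 [ 9.62 -0.43  0.04] -1.61 h 10.3
-0.382 [11.67 -0.68  0.02] -1.43 h 10.2
(array([ 0.57051935, -0.18237941]), 95.83453845977783, (np.float64(-0.4855), np.float64(-0.0635)), (89.98808288574219, 132.36477661132812))
None
```

>>> apply_moves --motion '[{"tx":1.4,"ty":0,"tz":0.1,"turn":-0.5,"jaw":0.3},{"tx":3.5,"ty":0,"tz":0.1,"turn":-1,"jaw":0.3},{"tx":5.5,"ty":-0.1,"tz":0.1,"turn":-1.4,"jaw":0.3},{"tx":7.6,"ty":-0.2,"tz":0.1,"turn":-1.6,"jaw":0.3},{"tx":9.6,"ty":-0.4,"tz":0.1,"turn":-1.6,"jaw":0.3}]'

```text
time_s: 7.27
position: [0.5606, -0.1821, 0.0283]
tool_rot: [[-0.146, 0.989, 0.001], [0.989, 0.146, -0.007], [-0.007, 0.0, -1.0]]
ft_force: [0.9, -2.7, 2.0]
grip_width: 0.0553
```

```bash
python3 -c "
from go import *
plan(np.arange(-.382,-.28,.02))
for n in('top','side'): save(n,n+'2'); print(case(n+'2',n))"
```

```text
t 7.2667 p [ 0.5606 -0.1821  0.0283] f [ 0.9 -2.7  2. ] g 0.0553
-0.382 [ 1.86 -0.22 -0.08] 0.24 h 10.2
-0.362 [ 3.93 -0.44 -0.1 ] 0.6 h 9.8
-0.342 [ 5.99 -0.67 -0.11] 1.13 h 9.3
-0.322 [ 8.05 -0.91 -0.12] 1.85 h 8.6
-0.302 [10.1  -1.13 -0.14] 2.75 h 7.7
-0.282 [12.15 -1.34 -0.15] 3.85 h 6.6
None
None
```

>>> apply_moves --motion '[{"tx":1.9,"ty":-0.2,"tz":-0.1,"turn":0.2,"jaw":0.3},{"tx":3.9,"ty":-0.4,"tz":-0.1,"turn":0.6,"jaw":0.3},{"tx":6,"ty":-0.7,"tz":-0.1,"turn":1.1,"jaw":0.3},{"tx":8,"ty":-0.9,"tz":-0.1,"turn":1.9,"jaw":0.3},{"tx":10.1,"ty":-1.1,"tz":-0.1,"turn":2.8,"jaw":0.3}]'

```text
time_s: 7.78
position: [0.5344, -0.0828, 0.0288]
tool_rot: [[-0.098, 0.995, -0.001], [0.995, 0.098, -0.005], [-0.005, -0.001, -1.0]]
ft_force: [1.4, -2.8, 2.8]
grip_width: 0.0553
```

```bash
python3 -c "
from go import *
plan(np.arange(-.282,-.17,.02))
im,d=save('top','top3'); print(case('top3','top'))
cv2.imwrite('pics/t3c.png',cv2.resize(im[100:300,60:360,::-1],None,fx=2,fy=2))"
```

```text
t 7.7833 p [ 0.5344 -0.0828  0.0288] f [ 1.4 -2.8  2.8] g 0.0553
-0.282 [ 1.93 -0.3  -0.03] 1.08 h 6.6
-0.262 [ 3.96 -0.57 -0.04] 2.37 h 5.3
-0.242 [ 5.99 -0.79 -0.05] 3.86 h 3.8
-0.222 [ 8.02 -0.95 -0.06] 5.56 h 2.1
-0.202 [10.04 -1.04 -0.07] 7.45 h 0.2
-0.182 [12.03 -0.8  -0.08] 7.65 h 0.0
None
```

View pics/t3c.png

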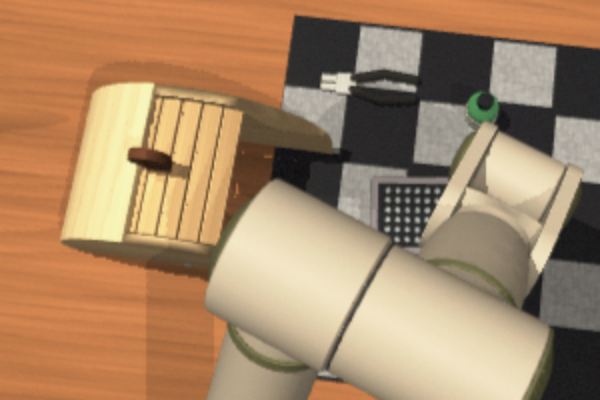

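The top view shows the case squarely ahead of the fingers, its front edge near pixel (372,215) in the crop, with the bottle and nippers clear.

>>> apply_moves --motion '[{"tx":1.9,"ty":-0.3,"tz":0,"turn":1.1,"jaw":0.3},{"tx":4,"ty":-0.6,"tz":0,"turn":2.4,"jaw":0.3},{"tx":6,"ty":-0.8,"tz":0,"turn":3.9,"jaw":0.3},{"tx":8,"ty":-0.9,"tz":0,"turn":5.6,"jaw":0.3},{"tx":10,"ty":-1,"tz":0,"turn":7.5,"jaw":0.3}]'

```text
time_s: 8.25
position: [0.5136, 0.0187, 0.0283]
tool_rot: [[0.033, 0.999, -0.003], [0.999, -0.033, -0.004], [-0.004, -0.003, -1.0]]
ft_force: [-0.6, -2.8, 1.4]
grip_width: 0.0554
```

```bash
python3 -c "
from go import *
plan(np.arange(-.182,-.08,.02))
for n in('top','side'): save(n,n+'4'); print(case(n+'4',n))
d=np.load('pics/side4.npz');P=cloud('side',d['d']); 
cv2.imwrite('pics/s4c.png',cv2.resize(d['im'][20:260,100:360,::-1],None,fx=2.3,fy=2.3))"
```

```text
t 8.25 p [0.5136 0.0187 0.0283] f [-0.6 -2.8  1.4] g 0.0554
-0.182 [ 1.75  0.04 -0.07] 0.09 h 0.0
-0.162 [ 3.75  0.04 -0.08] 0.09 h 0.0
-0.142 [ 5.75  0.04 -0.09] 0.09 h 0.0
-0.122 [ 7.75  0.05 -0.1 ] 0.09 h 0.0
-0.102 [ 9.75  0.05 -0.1 ] 0.09 h 0.0
-0.082 [11.75  0.05 -0.11] 0.09 h 0.0
None
None
```

View pics/s4c.png

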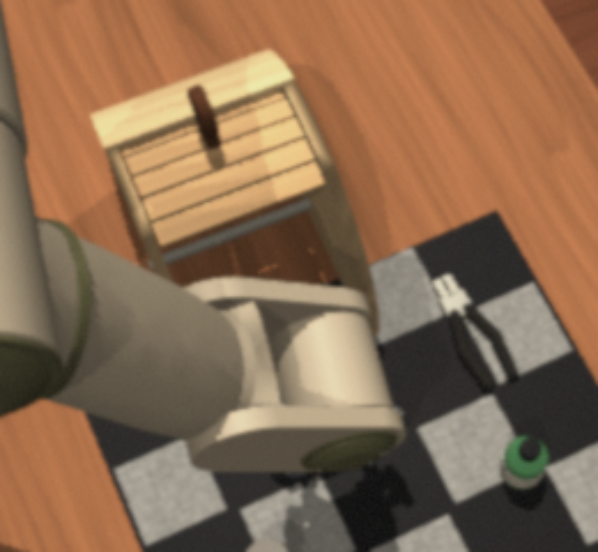

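>>> apply_moves --motion '[{"tx":1.7,"ty":0,"tz":0,"turn":0,"jaw":0.3},{"tx":3.7,"ty":0,"tz":-0.1,"turn":0,"jaw":0.3},{"tx":5.7,"ty":0,"tz":-0.1,"turn":0,"jaw":0.3},{"tx":7.5,"ty":0,"tz":-0.1,"turn":0,"jaw":0.3},{"tx":8.7,"ty":0,"tz":-0.1,"turn":0,"jaw":0.3}]'

```text
time_s: 8.77
position: [0.5164, 0.107, 0.0288]
tool_rot: [[0.029, 1.0, -0.004], [1.0, -0.029, -0.003], [-0.003, -0.004, -1.0]]
ft_force: [-0.4, -3.7, 2.4]
grip_width: 0.0559
```

```bash
python3 -c "
from go import *
plan([-.1])
im,d=save('wrist','w5')"
```

```text
t 8.7667 p [0.5164 0.107  0.0288] f [-0.4 -3.7  2.4] g 0.0559
-0.1 [ 1.11  0.08 -0.02] 0.34 h 0.0
```

View pics/w5.png

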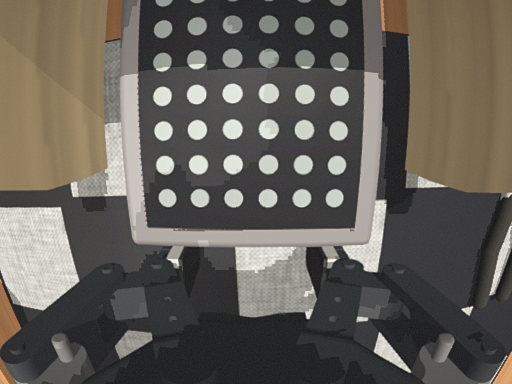

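The wrist view shows the case square to the fingers and centred between the cheeks: case edges at columns 125 and 378, cheeks at 105 and 405. I'll push a little more, then back off and re-orient so the wrist camera clears the shutter.

>>> apply_moves --motion '[{"tx":1.2,"ty":0.1,"tz":0,"turn":0.3,"jaw":0.3},{"tx":2.1,"ty":0.1,"tz":0,"turn":0.3,"jaw":0.3},{"tx":2.5,"ty":0.1,"tz":0,"turn":0.3,"jaw":0.3},{"tx":1.5,"ty":0.1,"tz":0,"turn":0.3,"jaw":0.3},{"tx":-1.5,"ty":0.1,"tz":0,"turn":0.3,"jaw":0.3}]'

```text
time_s: 9.23
position: [0.5166, 0.0945, 0.0287]
tool_rot: [[0.03, 1.0, -0.004], [1.0, -0.03, -0.002], [-0.002, -0.004, -1.0]]
ft_force: [0.1, -1.0, 0.9]
grip_width: 0.0557
```

>>> apply_moves --motion '[{"tx":-1.5,"ty":0,"tz":0,"turn":0,"jaw":-1},{"tx":-3,"ty":0,"tz":-0.5,"turn":4,"jaw":-1},{"tx":-3,"ty":0,"tz":-0.5,"turn":11,"jaw":-1},{"tx":-3,"ty":0,"tz":-0.5,"turn":18,"jaw":-1},{"tx":-3,"ty":0,"tz":-0.5,"turn":25,"jaw":-1}]'

```text
time_s: 9.65
position: [0.5156, 0.0629, 0.0338]
tool_rot: [[0.456, 0.89, -0.004], [0.89, -0.456, -0.002], [-0.003, -0.003, -1.0]]
ft_force: [-0.1, 0.9, -0.1]
grip_width: 0.0002
```

>>> apply_moves --motion '[{"tx":0,"ty":0,"tz":0,"turn":7,"jaw":-1},{"tx":0,"ty":0,"tz":0,"turn":14,"jaw":-1},{"tx":0,"ty":0,"tz":0,"turn":21,"jaw":-1},{"tx":0,"ty":0,"tz":0,"turn":28,"jaw":-1},{"tx":0,"ty":0,"tz":0,"turn":35,"jaw":-1}]'

```text
time_s: 10.07
position: [0.5154, 0.0616, 0.0337]
tool_rot: [[0.887, 0.462, -0.004], [0.462, -0.887, -0.001], [-0.005, -0.001, -1.0]]
ft_force: [-0.4, -0.8, -0.7]
grip_width: -0.0
```

```bash
python3 -c "
from go import *
s=st();p=s['position']; print(s['time_s'],p,s['grip_width'],s['q'].round(1),'turn',turn_to(EX),'X,Y',(p[:2]-C)@EX,(p[:2]-C)@EY)"
```

```text
10.0667 [0.51541857 0.06157793 0.03370942] -2.2373338426559676e-07 [-6.2 33.9 95.2 -0.1 51.1 56.4] turn 29.51 X,Y -0.24357326722241526 8.08957318672081e-05
```

>>> apply_moves --motion '[{"tx":0,"ty":0,"tz":0,"turn":7,"jaw":-1},{"tx":0,"ty":0,"tz":0,"turn":14,"jaw":-1},{"tx":0,"ty":0,"tz":0,"turn":21,"jaw":-1},{"tx":0,"ty":0,"tz":0,"turn":28,"jaw":-1},{"tx":0,"ty":0,"tz":0,"turn":29.5,"jaw":-1}]'

```text
time_s: 10.48
position: [0.5153, 0.0603, 0.0337]
tool_rot: [[0.999, -0.042, -0.005], [-0.042, -0.999, -0.001], [-0.005, 0.001, -1.0]]
ft_force: [-0.3, 0.5, 0.0]
grip_width: 0.0004
```

```bash
python3 -c "
from go import *
from st import fr
s=st();p=s['position']; print(s['time_s'],p,'turn',turn_to(EX),'X,Y',(p[:2]-C)@EX,(p[:2]-C)@EY,rel([*(C-.155*EX),.03]),rel([*(C-.141*EX),.03]))
for n in('top','side'):
    im,d=save(n,n+'6'); P=cloud(n,d).reshape(-1,3); X,Y,r,a=fr(P,[*C,TH]); m=(P[:,2]>.04)&(P[:,2]<.055)&(abs(Y)<.075)&(X>-.2)&(X<-.02)&(r<.14)
    if m.sum()>20: print(n,m.sum(),np.percentile(X[m],[1,99]).round(4),np.percentile(Y[m],[1,99]).round(4))
"
```

```text
10.4833 [0.51527113 0.06026824 0.03365469] turn -0.39 X,Y -0.24488730830166702 0.00018254099420672706 [-0.04 -8.99  0.35] [ -0.05 -10.39   0.35]
top 1504 [-0.1381 -0.0382] [-0.05    0.0528]
side 88 [-0.0404 -0.0204] [-0.0506 -0.0086]
```

>>> apply_moves --motion '[{"tx":0,"ty":-3,"tz":0.3,"turn":-0.4,"jaw":-1},{"tx":0,"ty":-6,"tz":0.4,"turn":-0.4,"jaw":-1},{"tx":0,"ty":-7.5,"tz":0.4,"turn":-0.4,"jaw":-1},{"tx":0,"ty":-9,"tz":0.4,"turn":-0.4,"jaw":-1},{"tx":0,"ty":-10,"tz":0.4,"turn":-0.4,"jaw":-1}]'

```text
time_s: 11.0
position: [0.5187, 0.1607, 0.0294]
tool_rot: [[1.0, -0.026, -0.005], [-0.026, -1.0, -0.001], [-0.005, 0.002, -1.0]]
ft_force: [-0.5, -1.2, -0.6]
grip_width: 0.0001
```

```bash
cat >> go.py <<'E'
def inside(n,f):
    from st import fr
    d=np.load(f"pics/{f}.npz")["d"]; P=cloud(n,d).reshape(-1,3); X,Y,r,a=fr(P,[*C,TH]); m=(P[:,2]>.038)&(P[:,2]<.054)&(abs(Y)<.075)&(X>-.2)&(X<-.02)
    for y0 in np.arange(-.045,.05,.015):
        k=m&(abs(Y-y0)<.005)
        if k.sum()>4: print(n,round(y0,3),k.sum(),"rear X",np.percentile(X[k],[0,3]).round(4))
    print(n,"Y",np.percentile(Y[m],[1,99]).round(4) if m.sum()>10 else m.sum())
E
python3 -c "
from go import *
s=st();p=s['position']; print(s['time_s'],p,s['ft_force'],'turn',turn_to(EX),'X,Y',(p[:2]-C)@EX,(p[:2]-C)@EY)
for n in('top','side'): save(n,n+'7'); inside(n,n+'7')
"
```

```text
11.0 [0.51870787 0.16073238 0.02938819] [-0.45251611 -1.22510747 -0.57459925] turn 0.49 X,Y -0.14436442399187008 0.0002540366794142104
top Y 0
side -0.045 13 rear X [-0.1281 -0.1281]
side 0.03 23 rear X [-0.1293 -0.1292]
side 0.045 30 rear X [-0.1291 -0.1289]
side Y [-0.0495  0.053 ]
```

>>> apply_moves --motion '[{"tx":0,"ty":-0.4,"tz":0,"turn":0,"jaw":-1},{"tx":0,"ty":-0.4,"tz":0,"turn":0,"jaw":-1},{"tx":0,"ty":2,"tz":0,"turn":0,"jaw":-1},{"tx":0,"ty":6,"tz":0,"turn":0,"jaw":-1},{"tx":0,"ty":9,"tz":-2,"turn":0,"jaw":-1}]'

```text
time_s: 11.52
position: [0.5147, 0.0689, 0.0473]
tool_rot: [[1.0, -0.026, -0.01], [-0.026, -1.0, -0.001], [-0.01, 0.001, -1.0]]
ft_force: [0.1, -0.8, 0.4]
grip_width: -0.0001
```

>>> apply_moves --motion '[{"tx":0,"ty":2,"tz":-3,"turn":0,"jaw":-1},{"tx":0,"ty":3,"tz":-7,"turn":-7,"jaw":-1},{"tx":0,"ty":3,"tz":-11,"turn":-14,"jaw":-1},{"tx":0,"ty":3,"tz":-15,"turn":-21,"jaw":-1},{"tx":0,"ty":3,"tz":-19,"turn":-28,"jaw":-1}]'

```text
time_s: 11.93
position: [0.5154, 0.038, 0.2395]
tool_rot: [[0.893, 0.451, -0.01], [0.451, -0.893, -0.001], [-0.009, -0.004, -1.0]]
ft_force: [0.8, -0.5, 0.0]
grip_width: -0.0002
```

```bash
python3 -c "
from go import *
s=st();p=s['position']; print(s['time_s'],p,s['ft_force'],'X,Y',(p[:2]-C)@EX,(p[:2]-C)@EY,'turn',turn_to(EY),s['grip_width'])
for n in('top','side'): save(n,n+'8'); inside(n,n+'8')
"
```

```text
11.9333 [0.51535099 0.03802694 0.2394709 ] [ 0.78008238 -0.46151429  0.03427515] X,Y -0.26711227316599256 -0.0006734797181546359 turn -61.2 -0.00023393057769943978
top -0.045 120 rear X [-0.1242 -0.1216]
top -0.03 120 rear X [-0.1241 -0.1224]
top -0.015 123 rear X [-0.1239 -0.1221]
top 0.0 125 rear X [-0.1238 -0.1217]
top 0.015 125 rear X [-0.125  -0.1233]
top 0.03 122 rear X [-0.1254 -0.1228]
top 0.045 131 rear X [-0.1254 -0.1232]
top Y [-0.0498  0.0529]
side 0.0 18 rear X [-0.0632 -0.0591]
side 0.015 67 rear X [-0.0654 -0.0609]
side 0.03 62 rear X [-0.0608 -0.0594]
side 0.045 57 rear X [-0.0587 -0.0574]
side Y [0.0018 0.0539]
```

The case sits with its centre at store x ≈ -50, y ≈ +1.5 mm, within 1° of square. Next I'll return to the tab.

```bash
python3 -c "
from go import *
print(rel([*tab(98.5,.07)]), tab(98.5,.005))
from st import fr
for n in('top','side'):
    d=np.load(f'pics/{n}8.npz')['d'];P=cloud(n,d).reshape(-1,3);X,Y,r,a=fr(P,[*C,TH]);m=(r>.172)&(r<.216)&(abs(Y)<.012)&(a>60)&(a<130);print(n,m.sum(),np.percentile(a[m],[2,50,98]).round(1),np.percentile(r[m],98).round(3),np.percentile(X[m],[2,50,98]).round(4),np.percentile(Y[m],[5,95]).round(4))
"
```

```text
[ 13.88 -26.    -4.12] [0.52496979 0.33277124 0.21893498]
top 174 [ 91.6  96.9 104.3] 0.215 [0.0053 0.0246 0.0492] [-0.0065  0.0064]
side 140 [ 91.9  95.8 102.4] 0.215 [0.0065 0.0211 0.0434] [-0.0065  0.0066]
```

>>> apply_moves --motion '[{"tx":1.6,"ty":-3,"tz":-1,"turn":-7,"jaw":-0.2},{"tx":3.2,"ty":-6,"tz":-2,"turn":-14,"jaw":-0.2},{"tx":4.8,"ty":-9,"tz":-3,"turn":-21,"jaw":-0.2},{"tx":6.4,"ty":-12,"tz":-4,"turn":-28,"jaw":-0.2},{"tx":8,"ty":-15,"tz":-5,"turn":-35,"jaw":-0.2}]'

```text
time_s: 12.45
position: [0.5216, 0.209, 0.2928]
tool_rot: [[0.47, 0.882, 0.001], [0.882, -0.47, -0.003], [-0.002, 0.002, -1.0]]
ft_force: [0.8, 0.5, -0.3]
grip_width: 0.0341
```

```bash
python3 -c "
from go import *
s=st();print(s['time_s'],s['position'],s['grip_width'],rel([*tab(98.5,.07)]),turn_to(EY),rel(tab(98.5,.005)))"
```

```text
12.45 [0.52157483 0.20902554 0.29284087] 0.03410881538280254 [11.08 -5.52  0.86] -26.06 [11.09 -5.54  7.36]
```

>>> apply_moves --motion '[{"tx":3,"ty":-1.5,"tz":0,"turn":-7,"jaw":-0.2},{"tx":6,"ty":-3,"tz":0,"turn":-14,"jaw":-0.2},{"tx":9,"ty":-4.5,"tz":0.2,"turn":-21,"jaw":-0.2},{"tx":11.1,"ty":-5.5,"tz":0.5,"turn":-26,"jaw":-0.2},{"tx":11.1,"ty":-5.5,"tz":1,"turn":-26,"jaw":-0.2}]'

```text
time_s: 12.87
position: [0.5249, 0.336, 0.2811]
tool_rot: [[0.029, 1.0, -0.0], [1.0, -0.029, -0.002], [-0.002, -0.0, -1.0]]
ft_force: [-0.2, -0.3, -0.9]
grip_width: 0.0342
```

```bash
python3 -c "
from go import *
s=st();print(s['time_s'],s['position'],s['grip_width'],turn_to(EY),rel(tab(98.5,.005)))"
```

```text
12.8667 [0.52487659 0.3360418  0.28113277] 0.03415195050062027 0.35 [-0.32  0.02  6.22]
```

>>> apply_moves --motion '[{"tx":-0.3,"ty":0,"tz":2.5,"turn":0,"jaw":-0.2},{"tx":-0.3,"ty":0,"tz":4.7,"turn":0,"jaw":-0.2},{"tx":-0.3,"ty":0,"tz":6,"turn":0,"jaw":-0.2},{"tx":-0.3,"ty":0,"tz":6.1,"turn":0,"jaw":-0.2},{"tx":-0.3,"ty":0,"tz":6.1,"turn":0,"jaw":-0.9}]' --squeeze 40

```text
time_s: 13.28
position: [0.5249, 0.332, 0.2194]
tool_rot: [[0.031, 1.0, -0.002], [1.0, -0.031, -0.003], [-0.003, -0.002, -1.0]]
ft_force: [-0.0, 1.2, 0.7]
grip_width: 0.0232
```

>>> apply_moves --motion '[{"tx":0,"ty":0,"tz":0,"turn":0,"jaw":-0.9},{"tx":0,"ty":0,"tz":0,"turn":0,"jaw":-0.9},{"tx":0,"ty":0,"tz":0,"turn":0,"jaw":-0.9}]' --squeeze 40

```text
time_s: 13.53
position: [0.5257, 0.3318, 0.2204]
tool_rot: [[0.031, 1.0, 0.001], [1.0, -0.031, -0.002], [-0.002, 0.001, -1.0]]
ft_force: [4.2, 0.3, -0.3]
grip_width: 0.0134
```

```bash
python3 -c "
from go import *
s=st();p=s['position'];print(s['time_s'],p,s['grip_width'],s['ft_force'])
X=(p[:2]-C)@EX; zz=p[2]+.002-.03; r=np.hypot(X,zz); a=np.degrees(np.arctan2(zz,-X)); print(r,a)
# grasp point in tab material: angle offset a-98.5
for dph in range(0,80,5): 
    f=a-dph; q=np.r_[C-EX*r*np.cos(np.radians(f)),.028+r*np.sin(np.radians(f))]; print(dph,rel(q))
"
```

```text
13.5333 [0.52572796 0.33182055 0.22042707] 0.01337127986364815 [ 4.2269428   0.29210974 -0.2541367 ]
0.19429328674689406 97.94762716563729
0 [ 0.   -0.08 -0.  ]
5 [-1.69 -0.08 -0.16]
10 [-3.38 -0.09 -0.17]
15 [-5.07 -0.1  -0.03]
20 [-6.74 -0.1   0.25]
25 [-8.38 -0.11  0.68]
30 [-9.98 -0.12  1.25]
35 [-11.52  -0.12   1.96]
40 [-12.99  -0.13   2.8 ]
45 [-14.39  -0.13   3.76]
50 [-15.69  -0.14   4.85]
55 [-16.9   -0.14   6.04]
60 [-17.99  -0.15   7.33]
65 [-18.97  -0.15   8.71]
70 [-19.83  -0.16  10.17]
75 [-20.56  -0.16  11.71]
```

>>> apply_moves --motion '[{"tx":-1.7,"ty":0,"tz":-0.2,"turn":0,"jaw":-0.9},{"tx":-4.2,"ty":0,"tz":-0.1,"turn":0,"jaw":-0.9},{"tx":-6.7,"ty":0,"tz":0.3,"turn":0,"jaw":-0.9},{"tx":-8.4,"ty":0,"tz":0.7,"turn":0,"jaw":-0.9},{"tx":-10,"ty":-0.1,"tz":1.3,"turn":0,"jaw":-0.9}]' --squeeze 40

```text
time_s: 13.95
position: [0.5224, 0.232, 0.2092]
tool_rot: [[0.032, 0.999, 0.005], [0.999, -0.032, 0.002], [0.002, 0.005, -1.0]]
ft_force: [8.7, 5.6, 1.2]
grip_width: 0.0139
```

```bash
cat >> go.py <<'E'
def arc(fs,r=.1943):
    s=st();p=s['position'];print(s['time_s'],p,s['grip_width'],s['ft_force'])
    X=(p[:2]-C)@EX; zz=p[2]+.002-.03; print("now",np.hypot(X,zz),np.degrees(np.arctan2(zz,-X)))
    for f in fs:
        q=np.r_[C-EX*r*np.cos(np.radians(f)),.028+r*np.sin(np.radians(f))]; print(f,rel(q,s))
E
python3 -c "
from go import *
arc([63,58,53,48,43,38,33,28,23])"
```

```text
13.95 [0.52243256 0.23195355 0.20918475] 0.01392080210511771 [8.74644901 5.60469516 1.20526819]
now 0.1953591222143168 68.03990215743093
63 [-1.52 -0.11  0.8 ]
58 [-2.99 -0.12  1.64]
53 [-4.39 -0.13  2.59]
48 [-5.7  -0.14  3.67]
43 [-6.91 -0.15  4.85]
38 [-8.02 -0.16  6.14]
33 [-9.   -0.17  7.52]
28 [-9.87 -0.18  8.98]
23 [-10.6   -0.19  10.51]
```

>>> apply_moves --motion '[{"tx":-1.5,"ty":-0.1,"tz":0.8,"turn":0,"jaw":-0.9},{"tx":-3,"ty":-0.1,"tz":1.6,"turn":0,"jaw":-0.9},{"tx":-4.4,"ty":-0.1,"tz":2.6,"turn":0,"jaw":-0.9},{"tx":-5.7,"ty":-0.1,"tz":3.7,"turn":0,"jaw":-0.9},{"tx":-6.9,"ty":-0.1,"tz":4.9,"turn":0,"jaw":-0.9}]' --squeeze 40

```text
time_s: 14.37
position: [0.5203, 0.1624, 0.1619]
tool_rot: [[0.033, 0.999, 0.009], [0.999, -0.033, 0.002], [0.002, 0.009, -1.0]]
ft_force: [2.0, 0.1, 8.2]
grip_width: 0.0137
```

```bash
python3 -c "
from go import *
arc([38,33,28,24,22])"
```

```text
14.3667 [0.52025131 0.16240519 0.16190161] 0.013744267850481596 [1.98237995 0.08229532 8.21677581]
now 0.19564115518891284 43.190369514180674
38 [-1.05 -0.14  1.42]
33 [-2.04 -0.15  2.8 ]
28 [-2.9  -0.17  4.26]
24 [-3.5  -0.18  5.48]
22 [-3.77 -0.19  6.1 ]
```

>>> apply_moves --motion '[{"tx":-1,"ty":-0.1,"tz":1.4,"turn":0,"jaw":-0.9},{"tx":-2,"ty":-0.1,"tz":2.8,"turn":0,"jaw":-0.9},{"tx":-2.9,"ty":-0.1,"tz":4.3,"turn":0,"jaw":-0.9},{"tx":-3.5,"ty":-0.1,"tz":5.5,"turn":0,"jaw":-0.9},{"tx":-3.6,"ty":-0.1,"tz":5.8,"turn":0,"jaw":-0.9}]' --squeeze 40

```text
time_s: 14.78
position: [0.519, 0.1249, 0.1037]
tool_rot: [[0.034, 0.999, 0.01], [0.999, -0.034, 0.001], [0.001, 0.01, -1.0]]
ft_force: [-0.2, -7.3, 7.5]
grip_width: 0.0132
```

```bash
python3 -c "
from go import *
arc([24,22,20,18])"
```

```text
14.7833 [0.519032   0.12493603 0.10366457] 0.01320187084108656 [-0.15290185 -7.30322487  7.49687366]
now 0.19537425683017032 22.78536724602695
24 [ 0.26 -0.13 -0.34]
22 [-0.   -0.13  0.29]
20 [-0.25 -0.14  0.92]
18 [-0.47 -0.15  1.56]
```

>>> apply_moves --motion '[{"tx":-0.1,"ty":0,"tz":0.3,"turn":0,"jaw":-0.9},{"tx":-0.2,"ty":0,"tz":0.6,"turn":0,"jaw":-0.9},{"tx":-0.2,"ty":0,"tz":0.6,"turn":0,"jaw":-0.9}]' --squeeze 40

```text
time_s: 15.03
position: [0.519, 0.1226, 0.0981]
tool_rot: [[0.034, 0.999, 0.01], [0.999, -0.034, 0.001], [0.001, 0.01, -1.0]]
ft_force: [-1.3, -2.9, 1.9]
grip_width: 0.0134
```

>>> apply_moves --motion '[{"tx":-0.1,"ty":0,"tz":0.3,"turn":0,"jaw":-0.9},{"tx":-0.2,"ty":0,"tz":0.6,"turn":0,"jaw":-0.9},{"tx":-0.2,"ty":0,"tz":0.6,"turn":0,"jaw":-0.9}]' --squeeze 40

```text
time_s: 15.28
position: [0.5191, 0.1222, 0.0969]
tool_rot: [[0.033, 0.999, 0.014], [0.999, -0.033, 0.003], [0.004, 0.014, -1.0]]
ft_force: [-13.9, 8.1, 43.6]
grip_width: 0.0131
```

```bash
python3 -c "
from go import *
arc([24,22,20,18])"
```

```text
15.2833 [0.51909636 0.12219664 0.09685254] 0.01307328246206508 [-13.94501682   8.13116196  43.55254559]
now 0.19539599958284368 20.632609097639676
24 [ 0.54 -0.13 -1.02]
22 [ 0.27 -0.14 -0.39]
20 [ 0.03 -0.15  0.24]
18 [-0.2  -0.16  0.88]
```

The force jumped to 43 N, so the shutter is on its closed stop. I'll ease off, release and retreat.

>>> apply_moves --motion '[{"tx":0,"ty":0,"tz":0,"turn":0,"jaw":-0.1},{"tx":0,"ty":0,"tz":0,"turn":0,"jaw":-0.1},{"tx":0,"ty":0,"tz":0,"turn":0,"jaw":-0.1},{"tx":0,"ty":0,"tz":-0.5,"turn":0,"jaw":-0.1},{"tx":-1,"ty":0,"tz":-3,"turn":0,"jaw":-0.1}]'

```text
time_s: 15.7
position: [0.5166, 0.1128, 0.124]
tool_rot: [[0.032, 0.999, 0.006], [0.999, -0.032, 0.003], [0.004, 0.006, -1.0]]
ft_force: [-0.2, 0.7, -0.1]
grip_width: 0.0385
```

>>> apply_moves --motion '[{"tx":0,"ty":0,"tz":-4,"turn":0,"jaw":-0.1},{"tx":0,"ty":0,"tz":-8,"turn":0,"jaw":-0.1},{"tx":-3,"ty":0,"tz":-12,"turn":0,"jaw":-0.1},{"tx":-7,"ty":-2,"tz":-15,"turn":0,"jaw":-0.1},{"tx":-10,"ty":-5,"tz":-17,"turn":0,"jaw":-0.1}]'

```text
time_s: 16.12
position: [0.477, 0.0284, 0.2836]
tool_rot: [[0.031, 0.999, 0.009], [1.0, -0.031, 0.002], [0.003, 0.009, -1.0]]
ft_force: [-0.8, -0.5, 0.1]
grip_width: 0.0386
```

>>> apply_moves --motion '[{"tx":-2,"ty":-3.5,"tz":0,"turn":0,"jaw":-0.1},{"tx":-4,"ty":-7,"tz":0,"turn":0,"jaw":-0.1},{"tx":-6,"ty":-10,"tz":0,"turn":0,"jaw":-0.1},{"tx":-6,"ty":-10,"tz":0,"turn":0,"jaw":-0.1}]'

```text
time_s: 16.45
position: [0.3713, -0.0299, 0.2826]
tool_rot: [[0.035, 0.999, 0.007], [0.999, -0.035, 0.002], [0.002, 0.007, -1.0]]
ft_force: [1.2, 0.2, 0.6]
grip_width: 0.0382
```

```bash
python3 -c "
from go import *
from st import fr
s=st();print(s['time_s'],s['position'],s['ft_force'])
import m
for n in('top','side'):
    im,d=save(n,n+'9');P=cloud(n,d).reshape(-1,3);P=P[(P[:,2]>.03)&(P[:,1]>.05)];X,Y,r,a=fr(P,[*C,TH]);t=(r>.172)&(r<.22)&(abs(Y)<.012)&(a<90)
    Xt,Zt=X[t],P[t,2]
    if t.sum():
        g=np.arange(15,45,.25); v=[np.minimum((np.hypot(Xt+.188*np.cos(np.radians(h)),Zt-.03-.188*np.sin(np.radians(h)))-.024)**2,4e-5).sum() for h in g]; print(n,'tab phi',g[np.argmin(v)],t.sum())
    for c,ar,q,rr in m.blobs(n,n+'9',.006,.4): print(n,np.round(c),ar,np.round(rr[0]),np.round(rr[1]),round(rr[2],1))
a=cv2.imread('pics/top9.png');b=cv2.imread('pics/side9.png')
cv2.imwrite('pics/f9.png',np.hstack([a[80:320,60:460],b[20:260,100:360][:,:]]))
"
```

```text
16.45 [ 0.37125641 -0.02993597  0.28263031] [1.18714826 0.23642179 0.61800608]
top tab phi 24.0 139
top [245. 143.] 467 [703. 102.] [ 51. 135.] 0.6
top [159. 191.] 10270 [549. 299.] [378. 248.] 88.5
top [300. 155.] 265 [684. -54.] [51. 44.] 2.7
top [284. 288.] 214 [319. -41.] [55. 31.] 86.9
top [164. 364.] 1973 [134. 213.] [145.  83.] 86.6
side tab phi 24.25 163
side [92.  6.] 360 [393. 767.] [ 56. 119.] 63.7
side [206. 113.] 10913 [542. 318.] [422. 233.] 86.2
side [305. 164.] 603 [703. 100.] [ 51. 137.] 5.4
side [202. 223.] 532 [424.  16.] [169.  49.] 79.7
side [327. 220.] 373 [680. -52.] [52. 42.] 83.5
side [ 37. 316.] 10247 [52.  6.] [279. 140.] 60.8
side [216. 266.] 413 [409. -43.] [45. 44.] 41.6
```

View pics/f9.png

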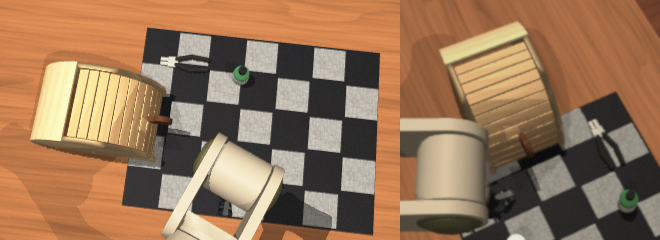

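The final pictures show the shutter shut: the tab reads 24.0–24.25°, against 24° when fully shut. The bottle, nippers and jar are at the same pixels as at the start, and the robot is clear of everything.

```bash
python3 -c "
from rig import close_job
print(close_job())"
```

```text
the job is handed in; nothing more can be done
None
```

The case is in the store with the shutter shut, and I handed the job in at about 16.5 s of the 72 s allowed.

- **Shutter up:** I pinched the tab and rolled the shutter up until it met its stop. The camera then showed the tab at X ≈ +27 mm, which matches fully up.
- **Case in:** I pushed the case flat with two open fingers, then gave the last 36 mm or so with the closed fingers, turned so the wrist camera stayed clear of the shutter. My last measurement before shutting had its middle at about store x = -50 mm and y = +1.5 mm. It was within about 1° of square, with its rear edge at about -125 mm (the limit is -140).
- **Shutter down:** I rolled it down onto its stop, where the force at the wrist peaked at about 46 N (limit 120 N). The tab then read 24.0° from the top camera and 24.25° from the side camera, against 24° for fully shut.
- **Bystanders:** The bottle, jar and nippers were at the same pixels in the side view as at the start. The top view agreed for the bottle and nippers, but the arm hid the jar there.

No checks failed. Some mid-push views were blocked by the arm, so I checked the case with the wrist camera at the mouth instead. With the shutter shut, the case itself cannot be seen.

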